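Third hand at the fitting jig: press a coated plate against the sprung stop

ROBOT

A 6-joint arm with a two-finger parallel gripper is mounted at the origin on the work surface. World frame = base frame: x ahead of the robot, y to its left, z up, the work surface at z = 0. Lengths are in m, angles in rad, forces in N, time in s.
With the tool pointing down it reaches from about 0.25 to 0.775 m from the base axis. Payload 4 kg.
Tool frame: the origin (TCP) lies at the centre of the arm's flange, where the gripper is bolted on; the fingertips stand 199 mm ahead of it and the grasp point (between the pads) lies 180 mm ahead of it (robot.tcp_to_tips is the z of the fingertips in the tool frame, in m); z points along the fingers, y is the line along which they close (so a half turn about z gives the same grasp; the last joint's range is limited). The gripper opens to 94 mm and grips with 3 to 60 N. Pads are 16 mm wide; open, the fingers measure 119 mm over their backs; the gripper's body (75 mm by 177 mm) begins 78 mm behind the grasp point.
Start: joints at [-1.43, 0.087, 1.371, -0, 1.684, -0.103], TCP at [0.133, -0.534, 0.405] pointing down, gripper open.
Joint ranges: [-3.1, 3.1], [-0.76, 2.03], [0.27, 2.55], [-1.08, 4.22], [0.17, 2.65], [-2.57, 2.57]. Speed limits (rad/s): [2.79, 2.79, 3.14, 3.14, 3.14, 3.14].

INTERFACE

Orientations are given as [roll, pitch, yaw] about the fixed x, y, z axes, in that order (R = Rz(yaw) Ry(pitch) Rx(roll)).
In Python, from bench import robot gives the robot as it stands.
- The arm moves only by the tool play_rows, never from a script. Its arguments are lists of equal length, an entry for each row: "translation": the shift along the tool's x, y, z scaled (see below), a list of three; "twist": the turn, a rotation vector about the tool's x, y, z scaled (see below), a list of three; "gripper": the opening, from -1 (shut) to 1 (fully open). A call has 1 to 8 rows; each row shifts and turns the commanded pose from where the row before left it, along the tool's axes as they then stand; what a row does not reach is not made up. The controller multiplies each number of a shift by 0.04 m and each number of a turn by 0.1 rad. A row lasts 1/10 s, in which the tool goes at most 50 mm and 8.59 degrees, less where a joint would pass 70% of its speed; a pose out of reach is approached as far as the arm can. A call with a number of a shift or a turn outside -1 to 1 is refused whole. A call with a gripper value outside its range is refused whole. The fingers move at their own pace and stop on an object; the grip force is fixed at half the most. Time passes only in rows, so rows that do not move let the fingers close. It gives the time, the measured TCP pose, the force, the opening and the grip force at its end, in the units of the state.
- robot.get_obs(): the state, without advancing time (a new reading comes with each control period).
- robot.snapshot(name): name is "side" or "top"; returns the picture (400x640x3 uint8, red, green, blue); there is no depth.
- robot.camera_model(name): a dict with "camera_matrix" (3x3 intrinsics, pixels), "k1" (the pictures are not rectified: a ray, as slopes to the right and down, at radius r is drawn at 1 + k1 r^2 times it, then the intrinsics apply), "rvec" (rotation vector, rad) and "tvec" (3), from world to camera coordinates, as OpenCV has them. Camera axes: x right, y down, z forward; pixel columns grow to the right and rows downward; lengths in m; the calibration is good to about 2 mm. A picture is of the moment at which its call begins. camera_model takes no time and is no camera call.
- robot.close_job(): hands the job in; it is judged then, once.
Trained networks look in the newest picture that a camera, given by its name, has taken for a name from the list of things; names that differ only in an ending like _2 or _b are one class to them, and where a whole thing is asked for, a point or a joint stands for the part that bears it (a point fixed in the world has none). Each returns a list of dicts, best first, with "score" (0 to 1); they miss things now and then, are a little off and sometimes report something else, mostly with a low value. They report only what shows in the picture. A call takes as long as a camera call. They do not tell look-alikes from the thing itself.
- robot.recognise(name, camera): "centre" ([x, y, z] in m, in world coordinates, good to about 4 mm: the middle of the surface that is visible of it).
- robot.spot_point(name, camera): "centre" ([x, y, z] in m, in world coordinates, good to about 4 mm: a listed point, or the origin of a listed thing).
The state is a dict: "time": time; "joint_positions": joint angles; "qvel": joint speeds; "joint_torque": joint torques, N m; "tool_pos": TCP position; "ee_rot": TCP orientation; "wrist_force": force on the tool from outside, world axes, zero at the start; "wrist_torque": the same for the moment, N m; "width": finger opening in m; "finger_force": force on a finger pad.
Only numpy, scipy, OpenCV 4.12 (cv2) and the standard library are available. Lean on these libraries where they do the work, as an engineer would, in place of code of your own. Each camera call takes 0.05 s, during which the arm holds its last target. There are 200 camera calls.

TASK

Take the longer of the two freshly coated plates off its wooden stand, holding it by its long edges only (never touch the wet coat on top), and lay it lengthwise, centred and straight, on the narrow bed of the grey fitting jig. Slide it squarely against the rubber-faced sprung stop and push with a steady 8 N or so, without ramming the stop to the end of its travel, as a third hand for the colleague who will screw it down. Finish while still gripping the plate and pushing; leave the short plate and everything else where it is.

Things in the scene. Friction and masses are not known exactly. Their poses are not given: they have to be found in the camera images.
- plate_mid (a point): the longer plate, loose and level on its stand: aluminium, 110 mm long (x axis), 56 mm wide (y), 7 mm thick, about 0.11 kg. Lower 5 mm bare aluminium, upper 2 mm wet white coat, stopping 4 mm short of every edge. The point is its centre, 3.5 mm above its underside. Either end may go against the stop
- stand_a: fixed wooden stand under the longer plate: base 120 x 70 x 10 mm and two supports 32 mm wide, narrower than the plate, 28 mm either side of the middle along its x axis, tops 45 mm above the table; so both long edges of the plate are free above and below. Origin: centre of its underside
- plate_coat: the wet white coat on top of the longer plate, 102 x 48 mm, carried by it; its origin is the centre of the plate's underside. The fingers must not touch it
- short_plate_mid (a point): the shorter plate, to be left alone: same width, thickness and coat, but 75 mm long, on an identical stand; the point is its centre, 3.5 mm above its underside. Stands and jig may swap places
- bed_top (a point): fitting jig, fixed: grey base 215 x 100 x 12 mm with a steel bed 34 mm wide (fingers at the plate's edges pass down beside it), flat top 45 mm above the table, running from x = -70 to +43 mm of this point. The point lies on the bed's top on its centre line; x points along the bed to the stop, level, roughly away from the robot; y across
- stop_face (a point): centre of the rubber face of the sprung stop (a block 60 mm wide, 26 mm high, from 5 mm below to 21 mm above the bed's top), 45 mm from the bed point along its x when not pressed. The face looks back along the bed. It moves with the stop
- stop (a joint): how far the stop is pushed in along the bed's x axis, in m: 0 when free, 0.022 at the end of its travel. The spring gives 0.7 N per mm from zero, without preload (8.4 N at 12 mm, 15 N at the end)
- bowl: black rubber mixing bowl, 110 mm wide, 60 mm high, leave alone; origin under its centre
- cast: plaster dental cast, 60 x 66 x 28 mm, leave alone; origin under its centre
- driver: the colleague's screwdriver, lying on the table, leave alone; its x axis runs along it
Mind the look-alikes: they are no part of the job. What is shaped like the part that bears plate_mid but purple or yellow is not meant.

How it is judged:
By the outcome, as a careful person would: the job done as asked, in the order asked, and still so for the second after the job is handed in, while the arm keeps its last pose, push and grip.
It also fails if it takes over 40 s, if anything falls off the work surface, if the arm or the gripper's body presses on something with over 40 N, if the wrist force passes 120 N, or if a joint passes its speed limit or range.

## Working session

There is one attempt and no reset: what is moved stays moved. The work goes in short steps, Python scripts to look and compute and a tool call to move; the robot and the scene stay as the last step left them, time stands still between calls to the robot, and variables do not carry over. Pictures are saved under pics/ and viewed, at most 10 in all, crops included, and the job is handed in when it is done.

Besides the shell and the picture viewer there is one more tool, called after "Call:" as name(argument=value, ...) on one line, values as JSON. play_rows: Moves the arm, as the interface text tells. Its arguments: {"type":"object","properties":{"translation":{"type":"array","items":{"type":"array","items":{"type":"number","minimum":-1,"maximum":1}}},"twist":{"type":"array","items":{"type":"array","items":{"type":"number","minimum":-1,"maximum":1}}},"gripper":{"type":"array","items":{"type":"number"}}},"required":["translation","twist","gripper"]}

```bash
mkdir -p pics; python3 - <<'E'
from bench import robot
import cv2,numpy as np
for c in("side","top"):
    im=robot.snapshot(c); cv2.imwrite(f"pics/{c}0.png",im[:,:,::-1])
    m=robot.camera_model(c); R=cv2.Rodrigues(np.array(m["rvec"],float))[0]
    K=np.array(m["camera_matrix"]);t=np.array(m["tvec"],float).ravel()
    print(c,K.tolist(),m["k1"],(-R.T@t).round(3))
    for n in("plate_mid","short_plate_mid","bed_top","stop_face","stand_a","bowl","cast","driver"):
        for d in robot.spot_point(n,c)[:3]:
            p=np.array(d["centre"]);q=R@p+t;s=q[:2]/q[2];s=s*(1+m["k1"]*(s@s));u=K[:2,:2]@s+K[:2,2]
            print(n,round(d["score"],2),p.round(4),u.round())
o=robot.get_obs();print(o)
E
```

```text
side [[380.20798193644026, 0.0, 314.172938677176], [0.0, 380.20798193644026, 199.23172371419696], [0.0, 0.0, 1.0]] -0.020008704606185247 [0.01  0.659 0.661]
plate_mid 0.95 [0.3301 0.2848 0.0008] [323. 313.]
plate_mid 0.75 [0.4743 0.3957 0.0041] [237. 308.]
plate_mid 0.64 [ 0.7638  0.0097 -0.0029] [275. 182.]
short_plate_mid 0.64 [ 0.5031 -0.252   0.0496] [394. 163.]
short_plate_mid 0.31 [ 0.5597 -0.0148  0.0519] [331. 189.]
bed_top 0.95 [ 0.5124 -0.0137  0.0448] [344. 198.]
bed_top 0.4 [0.5193 0.2363 0.0422] [276. 245.]
stop_face 0.59 [ 0.5602 -0.0147  0.051 ] [330. 189.]
stand_a 0.75 [ 0.5273  0.238  -0.0037] [274. 258.]
cast 0.8 [7.657e-01 9.800e-03 4.000e-04] [275. 181.]
driver 0.62 [0.7694 0.0082 0.001 ] [274. 180.]
driver 0.45 [ 0.756  -0.2059 -0.0016] [322. 156.]
top [[485.2874524499509, 0.0, 308.78608153291776], [0.0, 485.2874524499509, 202.47312209584481], [0.0, 0.0, 1.0]] -0.0012533883484153294 [0.455 0.069 1.33 ]
plate_mid 0.95 [0.3293 0.2827 0.0026] [223. 290.]
plate_mid 0.91 [0.5216 0.2381 0.0509] [239. 219.]
plate_mid 0.6 [0.4733 0.3971 0.0012] [182. 237.]
short_plate_mi
[... 500 characters left out ...]
3. 137.]
{'time': 0.9, 'joint_positions': array([-1.43009543e+00,  8.71820335e-02,  1.37071342e+00,  1.30683529e-05,
        1.68360749e+00, -1.03060043e-01]), 'qvel': array([-0.00164998, -0.00137782,  0.00060099,  0.00046366,  0.00021247,
       -0.00048222]), 'joint_torque': array([ 2.82296213e-05, -3.40038049e+01, -3.02603495e+01,  7.17493985e-02,
        2.35826016e-02, -3.55039475e-06]), 'tool_pos': array([ 0.13276239, -0.53372785,  0.40470889]), 'ee_rot': array([ 3.14150208e+00, -3.68713831e-06,  2.43762412e-01]), 'wrist_force': array([-0.55354738,  0.71368522,  0.4895256 ]), 'wrist_torque': array([0.07410828, 0.06787485, 0.00689396]), 'finger_force': 0.0, 'width': 0.09399559711774931}
```

View pics/top0.png

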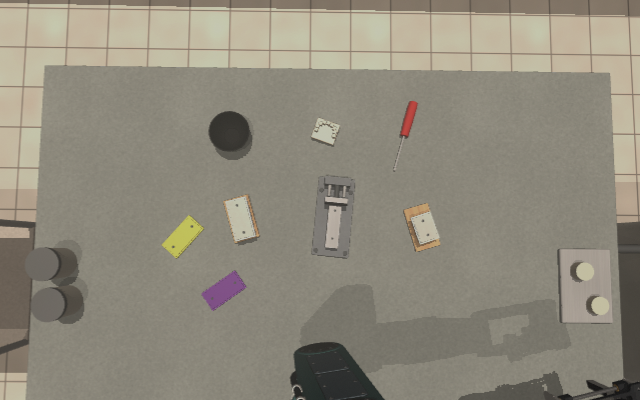

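View pics/side0.png

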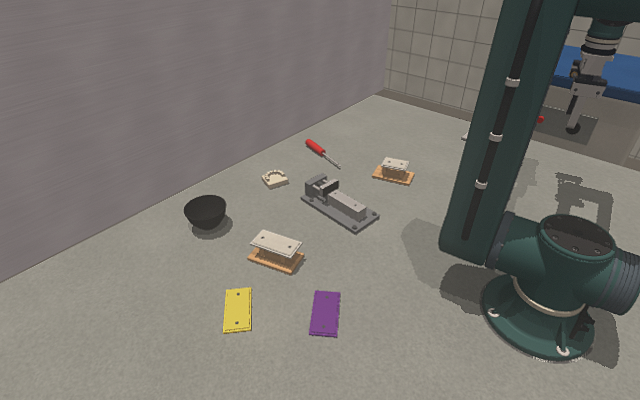

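The top view shows these candidates: white plate on a stand at (240,219), white plate on a stand at (424,227), yellow at (182,237) and purple at (223,290). The one at (240,219) fits because it is white, on a wooden stand and longer. I'll rectify metric crops of it, the short plate and the bed to confirm this and measure.

```bash
cat > h.py <<'E'
import cv2,numpy as np
from bench import robot
def proj(P,c="top"):
    m=robot.camera_model(c);K=np.array(m["camera_matrix"],float)
    R=cv2.Rodrigues(np.array(m["rvec"],float))[0];q=np.asarray(P,float)@R.T+np.array(m["tvec"],float).ravel()
    s=q[...,:2]/q[...,2:];s=s*(1+m["k1"]*(s**2).sum(-1,keepdims=True))
    return s@K[:2,:2].T+K[:2,2]
def rect(im,cx,cy,z,h=.1,res=.0005,c="top"):
    "metric map: up = +x, left = +y"
    n=int(2*h/res);i=(np.arange(n)+.5)*res
    X,Y=np.meshgrid(cx+h-i,cy+h-i,indexing="ij")
    uv=proj(np.stack([X,Y,np.full_like(X,z)],-1),c).astype(np.float32)
    return cv2.remap(im,uv[...,0],uv[...,1],cv2.INTER_CUBIC)
def fit(mask,cx,cy,h=.1,res=.0005):
    cs=cv2.findContours(mask.astype(np.uint8),cv2.RETR_EXTERNAL,cv2.CHAIN_APPROX_NONE)[0]
    k=max(cs,key=cv2.contourArea);b=cv2.boxPoints(cv2.minAreaRect(k))
    w=np.c_[cx+h-b[:,1]*res,cy+h-b[:,0]*res]
    e=[w[1]-w[0],w[2]-w[1]];L=max(e,key=np.linalg.norm);L=L*np.sign(L[0])
    return w.mean(0),sorted(np.linalg.norm(v) for v in e),np.arctan2(L[1],L[0])
E
python3 - <<'E'
from h import *
im=robot.snapshot("top")
T=[]
for n,cx,cy,z in(("long",.522,.238,.052),("short",.503,-.252,.052),("bed",.516,-.014,.045)):
    r=rect(im,cx,cy,z);T.append(r)
    f=r.astype(int);m=(f.min(2)>165)&(np.ptp(f,axis=2)<30)
    m=cv2.morphologyEx(m.astype(np.uint8),cv2.MORPH_OPEN,np.ones((9,9)))
    print(n,fit(m,cx,cy), f.min(2).max())
cv2.imwrite("pics/crop1.png",cv2.resize(np.hstack([T[0],T[2]]),(800,400))[:,:,::-1])
E
```

```text
long (array([0.5227264 , 0.23570752], dtype=float32), [np.float32(0.053570624), np.float32(0.10769067)], np.float32(0.27829978)) 197
short (array([ 0.52677464, -0.25944632], dtype=float32), [np.float32(0.026532404), np.float32(0.033935312)], np.float32(0.5516557)) 190
bed (array([0.57624996, 0.0045    ], dtype=float32), [np.float32(0.010500014), np.float32(0.012000002)], np.float32(-0.0)) 184
```

View pics/crop1.png

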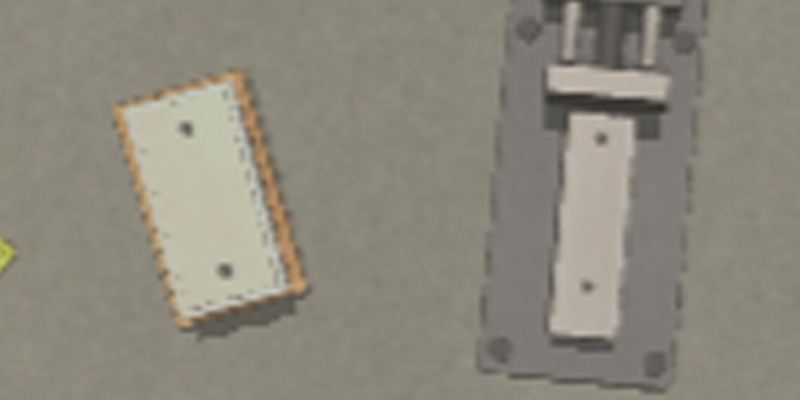

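The left crop shows the long plate, about 108 x 54 mm as seen with thin bare edges, on its wooden stand, so it is the right one. The right crop shows the bed (550–635, 112–338) with the stop above it. I'll fit the bed next.

```bash
python3 - <<'E'
from h import *
im=robot.snapshot("top")
cx,cy=.516,-.014
r=rect(im,cx,cy,.045).astype(int)
print(r[200,180:230:10].tolist(), r[200,110].tolist(), r[300,50].tolist())
for th in(130,150,160):
    m=(r.min(2)>th); m[:110]=0
    m=cv2.morphologyEx(m.astype(np.uint8),cv2.MORPH_OPEN,np.ones((9,9)))
    m=cv2.morphologyEx(m,cv2.MORPH_CLOSE,np.ones((15,15)))
    c,s,a=fit(m,cx,cy);u=np.array([np.cos(a),np.sin(a)])
    print("bed",th,c,s,a,"bedtop",c+u*.0135)
# base
cx2=.51;r2=rect(im,cx2,cy,.012,h=.14).astype(int)
m=(r2.max(2)-r2.min(2)<9)  # neutral grey
print(r2[300,280-70].tolist(), r2[300,20].tolist())
m=cv2.morphologyEx(m.astype(np.uint8),cv2.MORPH_OPEN,np.ones((7,7)))
print("base",fit(m,cx2,cy,h=.14))
r3=rect(im,.522,.238,.052).astype(int)
for th in(150,165,175):
    m=(r3.min(2)>th);m=cv2.morphologyEx(m.astype(np.uint8),cv2.MORPH_OPEN,np.ones((5,5)))
    print("plate",th,fit(m,.522,.238))
# side camera, plate
s=robot.snapshot("side")
r4=rect(s,.522,.238,.052,c="side").astype(int);print(r4[200,200].tolist())
for th in(150,165):
    m=(r4.min(2)>th);m=cv2.morphologyEx(m.astype(np.uint8),cv2.MORPH_OPEN,np.ones((5,5)))
    print("plate side",th,fit(m,.522,.238))
r5=rect(s,cx,cy,.045,c="side")
cv2.imwrite("pics/crop2.png",np.hstack([r4.astype(np.uint8),r5])[:,:,::-1])
E
```

```text
[[184, 174, 164], [181, 172, 162], [181, 173, 162], [181, 171, 160], [183, 173, 163]] [126, 123, 118] [136, 133, 120]
bed 130 [ 0.5033019  -0.01051804] [np.float32(0.035626143), np.float32(0.11112937)] -0.089049645 bedtop [ 0.5167484  -0.01171862]
bed 150 [ 0.50332487 -0.01022264] [np.float32(0.033180222), np.float32(0.11003195)] -0.08852546 bedtop [ 0.51677203 -0.01141618]
bed 160 [ 0.50334746 -0.01012094] [np.float32(0.031906057), np.float32(0.10983226)] -0.09384123 bedtop [ 0.51678807 -0.01138594]
[127, 124, 119] [138, 134, 122]
base (array([ 0.44101587, -0.0048508 ], dtype=float32), [np.float32(0.026469946), np.float32(0.09729672)], np.float32(1.3433939))
plate 150 (array([0.5222997 , 0.23540984], dtype=float32), [np.float32(0.056035068), np.float32(0.10974691)], np.float32(0.27043614))
plate 165 (array([0.5222823 , 0.23549291], dtype=float32), [np.float32(0.05427623), np.float32(0.10875547)], np.float32(0.27168357))
plate 175 (array([0.57632756, 0.23343104], dtype=float32), [np.float32(0.004271032), np.float32(0.012998692)], np.float32(-1.1902878))
[206, 192, 175]
plate side 150 (array([0.51879716, 0.23666328], dtype=float32), [np.float32(0.057920624), np.float32(0.11111247)], np.float32(0.26691303))
plate side 165 (array([0.51920676, 0.23337223], dtype=float32), [np.float32(0.04900362), np.float32(0.10914647)], np.float32(0.2655753))
```

View pics/crop2.png

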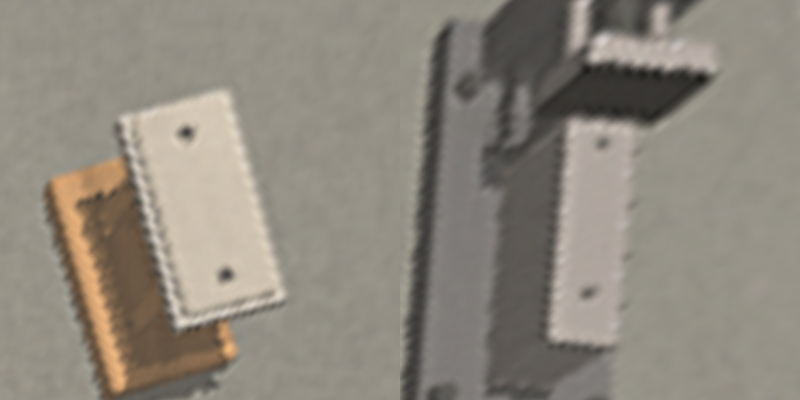

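Long plate: centre about (0.521, 0.236), yaw 0.272. Bed point: about (0.517, -0.011), yaw -0.089. I'm moving above the plate now.

Call:
play_rows(translation=[[0.4,-0.45,0],[0.78,-0.9,0],[0.78,-0.9,0],[0.78,-0.9,0],[0.78,-0.9,0],[0.78,-0.9,0],[0.78,-0.9,0],[0.78,-0.9,0]], twist=[[0,0,0],[0,0,0],[0,0,0],[0,0,0],[0,0,0],[0,0,0],[0,0,0],[0,0,0]], gripper=[1,1,1,1,1,1,1,1])

```text
time: 1.85
tool_pos: [0.2953, -0.2133, 0.405]
ee_rot: [3.14, -0.001, 0.243]
wrist_force: [1.1, -0.7, 0.2]
width: 0.094
finger_force: 0.0
```

Call:
play_rows(translation=[[0.78,-0.9,0],[0.78,-0.9,0],[0.78,-0.9,0],[0.78,-0.9,0],[0.78,-0.9,0],[0.78,-0.9,0],[0.78,-0.9,0],[0.78,-0.9,0]], twist=[[0,0,0],[0,0,0],[0,0,0],[0,0,0],[0,0,0],[0,0,0],[0,0,0],[0,0,0]], gripper=[1,1,1,1,1,1,1,1])

```text
time: 2.65
tool_pos: [0.4681, 0.1267, 0.4049]
ee_rot: [3.141, -0.001, 0.244]
wrist_force: [-0.0, -0.5, 0.5]
width: 0.0938
finger_force: 0.0
```

Call:
play_rows(translation=[[0.78,-0.9,0],[0.4,-0.45,0],[0,0,0],[0,0,0]], twist=[[0,0,-0.14],[0,0,-0.14],[0,0,0],[0,0,0]], gripper=[1,1,1,1])

```text
time: 3.05
tool_pos: [0.5001, 0.1886, 0.4043]
ee_rot: [3.141, 0.001, 0.272]
wrist_force: [-0.7, 0.2, -0.9]
width: 0.0939
finger_force: 0.0
```

Call:
play_rows(translation=[[0.42,-0.5,0.5],[0.41,-0.5,0.6],[0,0,0.8],[0,0,0.8],[0,0,0.8],[0,0,0.6],[0,0,0.3],[0,0,0]], twist=[[0,0,0],[0,0,0],[0,0,0],[0,0,0],[0,0,0],[0,0,0],[0,0,0],[0,0,0]], gripper=[1,1,1,1,1,1,1,1])

```text
time: 3.85
tool_pos: [0.5208, 0.2346, 0.2271]
ee_rot: [3.141, 0.004, 0.27]
wrist_force: [-0.3, 1.2, -0.4]
width: 0.0941
finger_force: 0.0
```

```bash
python3 - <<'E'
from h import *
s=robot.snapshot("side");t=robot.snapshot("top")
o=robot.get_obs();print(o["tool_pos"],o["ee_rot"],o["wrist_force"])
a=cv2.resize(s[190:290,200:350],(600,400),interpolation=cv2.INTER_CUBIC)
cv2.imwrite("pics/c3.png",a[:,:,::-1])
E
```

```text
[0.52190623 0.23540614 0.23009918] [ 3.14149735e+00 -2.12270800e-03  2.70758537e-01] [-0.27061847 -0.03946916  0.5962724 ]
```

View pics/c3.png

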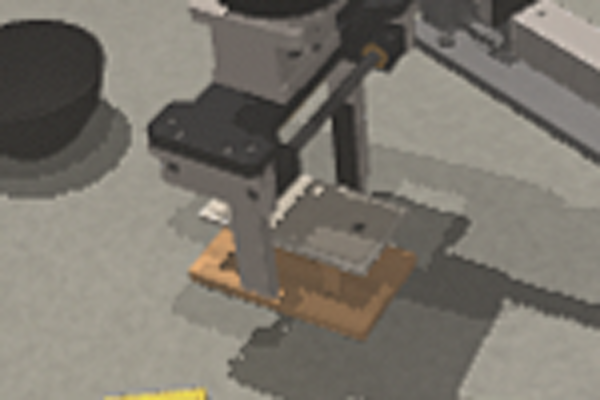

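The crop shows the near finger at (255,230) and the far finger at (345,130), straddling the plate's long edges at about mid-length and clear of the coat. I'm gripping now.

Call:
play_rows(translation=[[0,0,0.02],[0,0,0],[0,0,0],[0,0,0],[0,0,0]], twist=[[0,0,0],[0,0,0],[0,0,0],[0,0,0],[0,0,0]], gripper=[0.1,0.1,0.1,0.1,0.1])

```text
time: 4.45
tool_pos: [0.5215, 0.2361, 0.2281]
ee_rot: [3.141, -0.0, 0.272]
wrist_force: [-0.1, -1.1, -0.1]
width: 0.0577
finger_force: 0.6
```

Call:
play_rows(translation=[[0,0,0],[0,0,0],[0,0,0],[0,0,0]], twist=[[0,0,0],[0,0,0],[0,0,0],[0,0,0]], gripper=[-1,-1,-1,-1])

```text
time: 4.85
tool_pos: [0.5215, 0.236, 0.228]
ee_rot: [3.141, -0.0, 0.272]
wrist_force: [-0.5, -0.3, 1.5]
width: 0.0552
finger_force: 30.0
```

Call:
play_rows(translation=[[0,0,-0.1],[0,0,-0.3],[0,0,-0.5],[0,0,-0.3],[0,0,0],[0,0,0]], twist=[[0,0,0],[0,0,0],[0,0,0],[0,0,0],[0,0,0],[0,0,0]], gripper=[-1,-1,-1,-1,-1,-1])

```text
time: 5.45
tool_pos: [0.5214, 0.236, 0.2761]
ee_rot: [3.142, -0.001, 0.272]
wrist_force: [-0.3, 0.4, -1.5]
width: 0.0553
finger_force: 30.0
```

```bash
python3 - <<'E'
from h import *
s=robot.snapshot("side")
o=robot.get_obs();print(o["tool_pos"],o["ee_rot"],o["wrist_force"],o["width"],o["finger_force"])
a=cv2.resize(s[190:290,200:350],(600,400),interpolation=cv2.INTER_CUBIC)
cv2.imwrite("pics/c4.png",a[:,:,::-1])
E
```

```text
[0.52123127 0.2359131  0.27530351] [3.14148631e+00 9.39083767e-04 2.71807260e-01] [ 1.074718   -0.10847444 -0.94871964] 0.0553358773641608 29.99960482120514
```

View pics/c4.png

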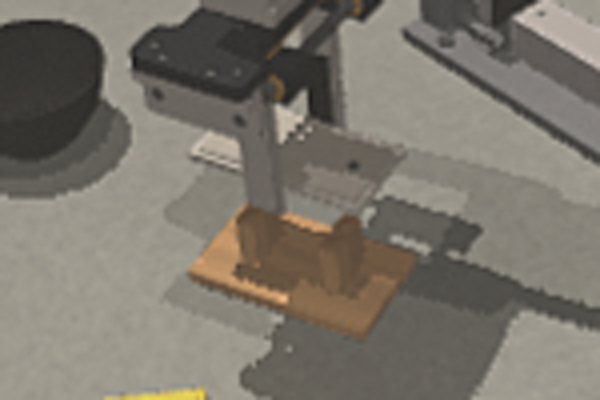

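The crop shows the plate hanging level in the fingers, with the empty stand supports below it at (250,235) and (345,255). I'm carrying it over the bed and turning it.

Call:
play_rows(translation=[[-0.14,0.36,-0.25],[-0.32,0.82,-0.25],[-0.32,0.82,0],[-0.32,0.82,0],[-0.32,0.82,0],[-0.32,0.82,0],[-0.32,0.82,0],[-0.2,0.47,0]], twist=[[0,0,0],[0,0,0],[0,0,0],[0,0,0],[0,0,0],[0,0,0],[0,0,0],[0,0,0]], gripper=[-1,-1,-1,-1,-1,-1,-1,-1])

```text
time: 6.3
tool_pos: [0.4951, -0.0128, 0.2958]
ee_rot: [3.141, 0.001, 0.269]
wrist_force: [0.3, 0.5, -0.8]
width: 0.0551
finger_force: 30.0
```

Call:
play_rows(translation=[[0,0,0],[0,0,0],[0,0,0],[0,0,0],[0,0,0],[0,0,0],[0,0,0],[0,0,0]], twist=[[0,0,0.3],[0,0,0.6],[0,0,0.8],[0,0,0.8],[0,0,0.7],[0,0,0.4],[0,0,0],[0,0,0]], gripper=[-1,-1,-1,-1,-1,-1,-1,-1])

```text
time: 7.1
tool_pos: [0.4958, -0.0104, 0.2958]
ee_rot: [3.141, 0.001, -0.088]
wrist_force: [-1.2, 0.1, -1.2]
width: 0.0555
finger_force: 30.0
```

```bash
python3 - <<'E'
from h import *
s=robot.snapshot("side");t=robot.snapshot("top")
o=robot.get_obs();print(o["tool_pos"],o["ee_rot"],o["wrist_force"],o["width"])
a=cv2.resize(s[150:250,280:400],(480,400),interpolation=cv2.INTER_CUBIC)
z=o["tool_pos"][2]-.176
b=rect(t,.51,-.012,z,h=.1)
cv2.imwrite("pics/c5.png",np.hstack([a[:,:400],b])[:,:,::-1])
E
```

```text
[ 0.49591751 -0.01014314  0.29581834] [ 3.14137678e+00  3.29511520e-04 -8.79741746e-02] [ 0.39651588  0.30474881 -0.72376222] 0.05548170664135439
```

View pics/c5.png

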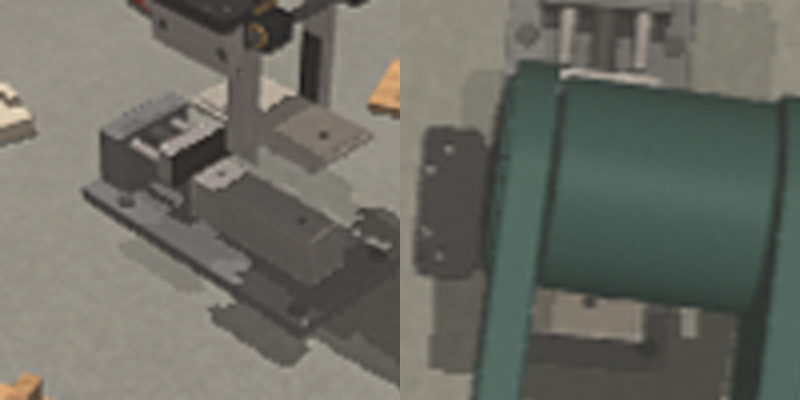

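The left crop shows the plate level above the bed, in line with it and with the stop ahead of it. In the right crop the rear end (535–640, 335) agrees with the planned centre line. I'm lowering it now.

Call:
play_rows(translation=[[0,0,0.25],[0,0,0.5],[0,0,0.4],[0,0,0.3],[0,0,0.15],[0,0,0],[0,0,0],[0,0,0]], twist=[[0,0,0],[0,0,0],[0,0,0],[0,0,0],[0,0,0],[0,0,0],[0,0,0],[0,0,0]], gripper=[-1,-1,-1,-1,-1,-1,-1,-1])

```text
time: 8.0
tool_pos: [0.4966, -0.0099, 0.2328]
ee_rot: [3.141, -0.002, -0.088]
wrist_force: [-0.3, 1.0, -1.5]
width: 0.0553
finger_force: 30.0
```

Call:
play_rows(translation=[[0,0,0.04],[0,0,0.02],[0,0,0.02],[0,0,0],[0,0,0]], twist=[[0,0,0],[0,0,0],[0,0,0],[0,0,0],[0,0,0]], gripper=[-1,-1,-1,-1,-1])

```text
time: 8.5
tool_pos: [0.4961, -0.0098, 0.2286]
ee_rot: [3.142, -0.0, -0.088]
wrist_force: [0.5, -0.2, -0.8]
width: 0.0559
finger_force: 30.0
```

Call:
play_rows(translation=[[0,0,0.02],[0,0,0],[0,0,0],[0,0,0]], twist=[[0,0,0],[0,0,0],[0,0,0],[0,0,0]], gripper=[-1,-1,-1,-1])

```text
time: 8.9
tool_pos: [0.4962, -0.0099, 0.228]
ee_rot: [3.141, -0.0, -0.088]
wrist_force: [-0.6, -0.2, 0.4]
width: 0.0554
finger_force: 30.0
```

```bash
python3 - <<'E'
from h import *
F=[]
for i in range(4):
    s=robot.snapshot("side");F.append(robot.get_obs()["wrist_force"])
t=robot.snapshot("top")
o=robot.get_obs();print(o["tool_pos"],o["ee_rot"],np.mean(F,0),o["width"])
a=cv2.resize(s[150:250,280:400],(480,400),interpolation=cv2.INTER_CUBIC)
b=rect(t,.46,-.007,.052,h=.06,res=.0003)
cv2.imwrite("pics/c6.png",np.hstack([a[:,:400],b])[:,:,::-1])
E
```

```text
[ 0.49620752 -0.00984242  0.22799796] [ 3.14148711e+00 -3.38291922e-04 -8.81903666e-02] [-0.28978462  0.40538123  0.2351684 ] 0.05547875841164147
```

View pics/c6.png

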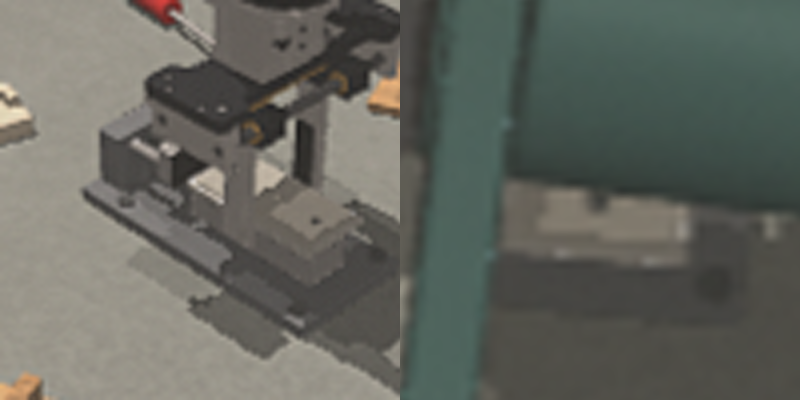

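The left crop shows the plate lying flat on the bed with its end short of the stop. In the right crop the rear hole (597,203) maps to y = -0.006, within 1 mm of the bed line. I'm sliding it forward.

Call:
play_rows(translation=[[0.05,0,0],[0.05,0,0],[0.05,0,0],[0.05,0,0],[0,0,0],[0,0,0]], twist=[[0,0,0],[0,0,0],[0,0,0],[0,0,0],[0,0,0],[0,0,0]], gripper=[-1,-1,-1,-1,-1,-1])

```text
time: 9.75
tool_pos: [0.5043, -0.0106, 0.228]
ee_rot: [3.141, -0.001, -0.088]
wrist_force: [-2.0, 0.2, 2.4]
width: 0.0553
finger_force: 30.0
```

```bash
cat > f.py <<'E'
from h import *
F=[];P=[]
for i in range(8):
    robot.snapshot("side");o=robot.get_obs();F.append(o["wrist_force"]);P.append(o["tool_pos"])
a=o["ee_rot"][2];print(o["time"],np.mean(P,0).round(4),o["ee_rot"].round(4))
f=np.mean(F,0);print("f",f.round(2),"axial",f[0]*np.cos(a)+f[1]*np.sin(a),"lat",-f[0]*np.sin(a)+f[1]*np.cos(a),np.std(F,0).round(2),o["wrist_torque"].round(2),o["finger_force"])
E
python3 f.py
```

```text
10.15 [ 0.5043 -0.0106  0.228 ] [ 3.1415e+00 -9.0000e-04 -8.8200e-02]
f [-1.69  0.07  2.83] axial -1.687494090143741 lat -0.0776584599140252 [0.67 0.45 0.42] [ 0.01  0.15 -0.01] 30.0009486079216
```

Call:
play_rows(translation=[[0.05,0,0],[0.05,0,0],[0.05,0,0],[0.05,0,0],[0,0,0],[0,0,0]], twist=[[0,0,0],[0,0,0],[0,0,0],[0,0,0],[0,0,0],[0,0,0]], gripper=[-1,-1,-1,-1,-1,-1])

```text
time: 10.75
tool_pos: [0.5108, -0.0111, 0.2279]
ee_rot: [3.141, 0.006, -0.088]
wrist_force: [-7.1, 1.4, 8.9]
width: 0.0557
finger_force: 30.0
```

```bash
python3 f.py
```

```text
11.15 [ 0.5108 -0.0111  0.228 ] [ 3.1413  0.0055 -0.0881]
f [-7.72  0.41  8.19] axial -7.722241323161301 lat -0.2689296058533949 [0.36 0.29 0.48] [ 0.04  1.39 -0.05] 30.00209927558899
```

Axial force is 7.7 N, but 8 N of it also goes vertically: the push has pitched the tool 5 mrad, so the plate's front presses on the bed. I'll level the tool and unload it.

Call:
play_rows(translation=[[0,0,-0.01],[0,0,0],[0,0,0],[0,0,0]], twist=[[0,0.03,0],[0,0.03,0],[0,0,0],[0,0,0]], gripper=[-1,-1,-1,-1])

```text
time: 11.55
tool_pos: [0.5105, -0.0111, 0.228]
ee_rot: [3.141, 0.001, -0.088]
wrist_force: [-8.6, -0.6, 7.6]
width: 0.0554
finger_force: 30.0
```

```bash
python3 f.py
```

```text
11.95 [ 0.5105 -0.0111  0.228 ] [ 3.1413e+00  9.0000e-04 -8.8000e-02]
f [-8.24  0.39  7.68] axial -8.246573747819747 lat -0.33619361498874917 [0.57 0.33 0.47] [ 0.07  1.5  -0.02] 30.002211928367615
```

Call:
play_rows(translation=[[0,0,-0.02],[0,0,0],[0,0,0],[0,0,0]], twist=[[0,0,0],[0,0,0],[0,0,0],[0,0,0]], gripper=[-1,-1,-1,-1])

```text
time: 12.35
tool_pos: [0.5109, -0.0111, 0.228]
ee_rot: [3.141, -0.0, -0.088]
wrist_force: [-5.5, 0.9, 2.3]
width: 0.0557
finger_force: 30.0
```

```bash
python3 f.py; python3 - <<'E'
from h import *
s=robot.snapshot("side")
for d in robot.spot_point("stop_face","side")[:2]+robot.spot_point("plate_mid","side")[:2]: print(d)
a=cv2.resize(s[160:220,290:370],(800,600),interpolation=cv2.INTER_CUBIC)
cv2.imwrite("pics/c7.png",a[:,:,::-1])
# predicted pixel of stop block top-front edge ends (u from bed point, v=±.03, z=.066)
b=np.array([.516,-.0118]);e=np.array([np.cos(-.089),np.sin(-.089)]);n=np.array([-e[1],e[0]])
for k in(0,6,12,18):
    p=[[*(b+e*(.045+k/1e3)+n*v),.066] for v in(.03,-.03)]
    print(k,((proj(np.array(p),"side")-[290,160])*10).round().tolist())
E
```

```text
12.75 [ 0.5109 -0.0111  0.228 ] [ 3.1414e+00 -5.0000e-04 -8.8100e-02]
f [-5.62  0.3   3.03] axial -5.623040205957651 lat -0.19548250478057866 [0.45 0.42 0.46] [ 0.07  1.02 -0.03] 30.00095307826996
{'centre': [0.5613, -0.016, 0.0516], 'score': 0.4}
{'centre': [0.3306, 0.2818, -0.0005], 'score': 0.81}
{'centre': [0.5069, -0.0096, 0.0493], 'score': 0.65}
0 [[327.0, 288.0], [480.0, 203.0]]
6 [[312.0, 279.0], [465.0, 194.0]]
12 [[297.0, 270.0], [450.0, 186.0]]
18 [[282.0, 261.0], [434.0, 177.0]]
```

View pics/c7.png

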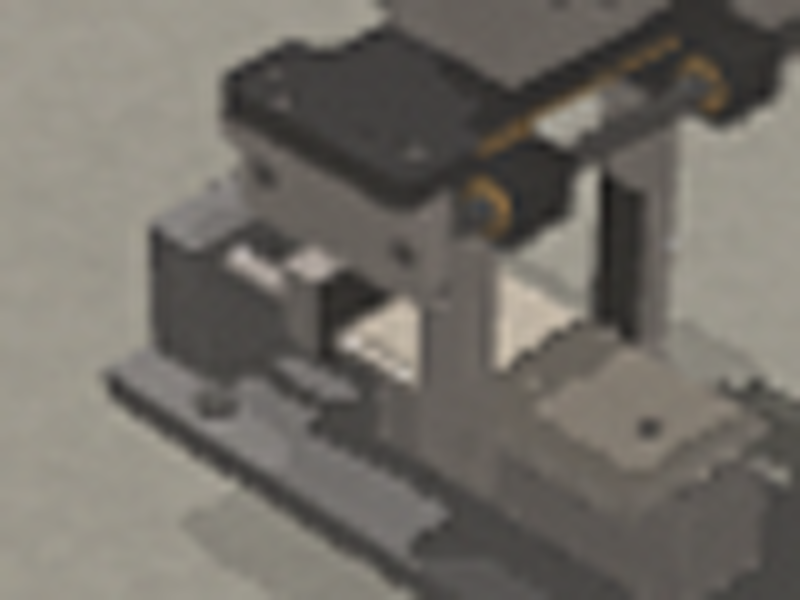

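The crop shows the plate's front end meeting the rubber face at (325,320) with the block only slightly pushed in, about 5 mm. That agrees with the slide distance and the 5.6 N axial force less friction. I'm pushing further while compensating for pitch.

Call:
play_rows(translation=[[0.04,0,-0.005],[0.04,0,-0.005],[0.04,0,-0.005],[0.03,0,-0.005],[0,0,0],[0,0,0]], twist=[[0,0.01,0],[0,0.01,0],[0,0.01,0],[0,0.01,0],[0,0,0],[0,0,0]], gripper=[-1,-1,-1,-1,-1,-1])

```text
time: 13.5
tool_pos: [0.516, -0.0116, 0.228]
ee_rot: [3.141, -0.0, -0.088]
wrist_force: [-8.2, 1.1, 2.0]
width: 0.0549
finger_force: 30.0
```

```bash
python3 f.py
```

```text
13.9 [ 0.516  -0.0116  0.228 ] [ 3.1414e+00 -5.0000e-04 -8.8100e-02]
f [-8.09  0.28  2.5 ] axial -8.081945091096307 lat -0.4324179253313746 [0.73 0.48 0.17] [-0.01  1.52 -0.01] 30.001264214515686
```

Call:
play_rows(translation=[[0.02,0,-0.005],[0.02,0,-0.005],[0,0,0],[0,0,0],[0,0,0]], twist=[[0,0.01,0],[0,0,0],[0,0,0],[0,0,0],[0,0,0]], gripper=[-1,-1,-1,-1,-1])

```text
time: 14.4
tool_pos: [0.5173, -0.0117, 0.228]
ee_rot: [3.141, -0.0, -0.088]
wrist_force: [-9.4, 0.9, 2.7]
width: 0.0552
finger_force: 30.0
```

```bash
python3 f.py; python3 - <<'E'
from h import *
t=robot.snapshot("top");s=robot.snapshot("side")
a=cv2.resize(s[150:230,280:380],(400,320),interpolation=cv2.INTER_CUBIC);a=np.vstack([a,np.zeros((80,400,3),np.uint8)])
b=rect(t,.53,-.012,.066,h=.1)
cv2.imwrite("pics/c8.png",np.hstack([a,b])[:,:,::-1])
E
```

```text
14.8 [ 0.5172 -0.0117  0.228 ] [ 3.1414e+00 -1.0000e-04 -8.8100e-02]
f [-9.17  0.22  1.76] axial -9.155545231489821 lat -0.5879892887695146 [0.32 0.35 0.32] [ 0.    1.63 -0.03] 30.001204311847687
```

View pics/c8.png

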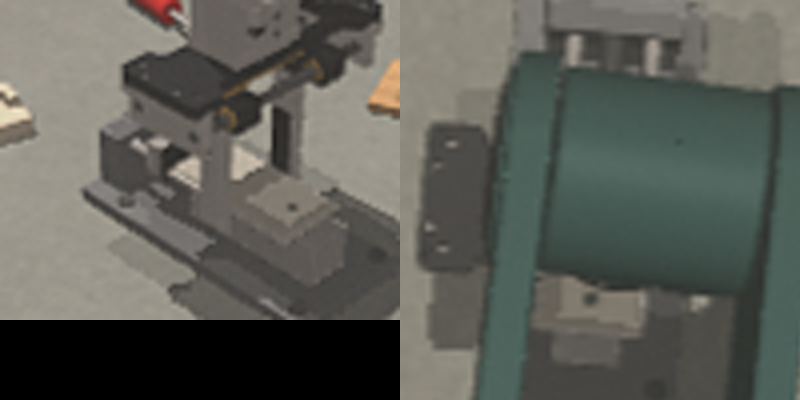

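The last view shows the plate flat against the stop. The bed tail (553–622, 355) is centred under the plate's rear (535–648, 333) and sticks out about 15 mm, so the stop is pushed in about 11 mm. Axial force is 9.2 N including about 1 N of bed friction, so about 8 N on the stop.

```bash
python3 -c "
from bench import robot
print(robot.close_job())"
```

```text
the job is handed in; nothing more can be done
None
```

I handed in the job with the long plate gripped by its edges, flat, straight and centred on the jig bed. It is pushing the sprung stop with an estimated 8 N (about 11 mm of its 22 mm travel); the short plate and everything else were not touched.

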